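# Set a straightedge against two red pins on a jeweller's marking plate

### The job

Get the marking plate ready for scribing a line: move the green bur stand off it and stand it upright on the round cork mat. Then take the straightedge from its sloped rest, lay it flat on the plate on the side of the two red pins that is away from the blue pin, a little short of the red pins with its bright working edge towards them, and slide it up until that edge touches both red pins at once. Let go with everything at rest and leave the other things where they are.

Things in the scene. Friction and masses are not known exactly. Their poses are not given: they have to be found in the camera images.
- straightedge: loose flat steel straightedge 240 x 40 x 6 mm (its x, y, z), 0.3 kg, an orange grip bar on its upper face. Origin: centre of the underside; z out of the face with the grip. Working edge: bright steel with a yellow line beside it, the long edge at y = +20 mm; the other long edge is dark. It starts lengthwise on the sloped rest, working edge uphill, tilted 35 degrees about its length
- grip (a point): middle of the straightedge's orange grip bar, 21 mm above the underside. The bar is 80 mm long (along x), 18 mm wide (across y) and reaches from 6 to 36 mm above the underside
- rest: fixed wooden rest 260 mm long (its x). A face sloped at 35 degrees rises towards its +y, middle at (0, 0, 75) mm, with a 7 mm lip below. Behind it a back board: front face y = +55 mm, top z = 185 mm. Origin: on the table, level frame
- shelf_edge (a point): middle of the front lower edge of the shelf on top of the rest's back board, at y = +17, z = 175 mm of the rest. The shelf (10 mm thick, rest's full length, jars on it up to z = 225 mm) overhangs the straightedge: a gripper cannot come straight down to the grip, it must lean away from the board, square to the slope
- plate: fixed round dark steel marking plate, 300 mm in diameter, 12 mm thick, with a pale sheet blank set flush in its middle. Origin: centre of its underside; the top is at z = 12 mm
- red_pin_a: one of two fixed red pins, upright cylinder 8 mm in diameter, standing 8 mm above the plate's top; origin: its foot centre, at the plate's top. The two red pins are 105 to 155 mm apart
- red_pin_b: the other red pin, same size; origin: its foot centre, at the plate's top
- blue_pin: fixed blue pin, same size as the red ones, to one side of the line between them; origin: its foot centre, at the plate's top. The straightedge must lie on the other side of the red pins from it
- bur_stand: loose green round bur stand, 52 mm in diameter, body 28 mm tall, with six thin steel burs standing within 14 mm of its axis up to 59 mm; about 0.12 kg. At the start it stands on the plate between the red pins. Origin: centre of the underside, z up
- mat: fixed round cork mat, 100 mm in diameter, 4 mm thick, on the table; origin: centre of its underside
- bench_block: small brass cube, 24 x 24 x 22 mm, standing on the marking plate beyond the blue pin; bystander; origin: centre of its underside
- mug: blue mug, 76 mm wide, 85 mm tall, with a handle; bystander; origin: centre of its underside
- jar: amber jar, 56 mm in diameter, 70 mm tall; bystander; origin: centre of its underside
- doming_block: steel cube with 45 mm sides; bystander; origin: centre of its underside
- bottle: red water bottle, 68 mm in diameter, 200 mm tall; bystander; origin: centre of its underside
- findings_tray: small open wooden tray, 110 x 75 x 30 mm; bystander; origin: centre of its underside
- screwdriver: screwdriver lying on the table; bystander; origin near the middle of its length
Not all that is in view belongs to the job. There is more than one size of the straightedge; the job needs the largest.

How it is judged:
By the outcome, as a careful person would: the job done as asked, in the order asked, and still so for the second after the job is handed in, with the robot touching nothing.
It also fails if it takes over 64 s, if anything falls off the work surface, if the arm or the gripper's body presses on something with over 40 N, if the wrist force passes 120 N, or if a joint passes its speed limit or range.

### The arm

A 6-joint arm with a two-finger parallel gripper is mounted at the origin on the work surface. World frame = base frame: x ahead of the robot, y to its left, z up, the work surface at z = 0. Lengths are in m, angles in rad, forces in N, time in s.
With the tool pointing down it reaches from about 0.35 to 0.85 m from the base axis. Payload 8.1 kg.
Tool frame: the origin (TCP) lies midway between the tips of the shut fingers; the grasp point (between the pads) lies 19 mm behind it; z points along the fingers, y is the line along which they close (so a half turn about z gives the same grasp; the last joint's range is limited). The gripper opens to 93 mm and grips with 3 to 60 N. Pads are 15 mm wide; open, the fingers measure 128 mm over their backs; the gripper's body (75 mm by 188 mm) begins 65 mm behind the grasp point.
Start: joints at [-1.271, 0.13, 1.488, -0, 1.523, -0.085], TCP at [0.225, -0.556, 0.219] pointing down, gripper open.
Joint ranges: [-2.96, 2.96], [-0.89, 2.26], [0.02, 2.5], [-1.34, 4.48], [0, 2.73], [-2.66, 2.66]. Speed limits (rad/s): [2.39, 2.39, 2.79, 3.14, 3.14, 3.14].

### API

Orientations are given as a rotation vector (axis times angle).
In Python, from plant import read_state, read_camera, get_calibration, close_job gives the robot as it stands.
- The arm moves only by the shell command python3 -m crank 'ROWS' [FORCE]. ROWS is JSON, a list that holds one entry, the list of rows, each a list of 7 numbers: the gripper's target within -1 to 1 (fully open at 1, half-way at 0, shut at -1), then the shift along the tool's x, y, z as a fraction of full scale, then the turn, a rotation vector about the tool's x, y, z as a fraction of full scale. In form: [[[grip, x, y, z, rx, ry, rz], ...]]. A call has exactly 5 rows; each row is the pose to reach, as a shift and turn from the pose commanded when the call began, along the tool's axes at that moment; what a row does not reach only later rows make up. Full scale, the value 1, is 0.5 m for a shift and 90 degrees for a turn. A row lasts 1/8 s, in which the tool goes at most 62.5 mm and 10.7 degrees, less where a joint would pass 70% of its speed; a pose out of reach is approached as far as the arm can. A call with a number of a shift or a turn outside -1 to 1 is refused whole. A call with a gripper value outside its range is refused whole. The fingers move at their own pace and stop on an object; FORCE is the grip in N (left out, the last holds). Time passes only in rows, so rows that repeat a pose let the fingers close, or fill a call up. It gives the time, the measured TCP pose, the force, the opening and the grip force at its end, in the units of the state.
- read_state(): the state, without advancing time (a new reading comes with each control period).
- read_camera(name): name is "scene" or "top"; returns the picture (400x640x3 uint8, red, green, blue); there is no depth.
- get_calibration(name): a dict with "fx", "fy", "cx", "cy" (pixels), "dist_coeffs" ([k1, k2, p1, p2, k3] as OpenCV has them; the pictures are not rectified), "eye" and "orientation" of the camera in the world. Camera axes: x right, y down, z forward; pixel columns grow to the right and rows downward; lengths in m; the calibration is good to about 2 mm. A picture is of the moment at which its call begins. get_calibration takes no time and is no camera call.
- close_job(): hands the job in; it is judged then, once.
The state is a dict: "t": time; "q": joint angles; "dq": joint speeds; "joint_torque": joint torques, N m; "tool_pos": TCP position; "orientation": TCP orientation; "force": force on the tool from outside, world axes, zero at the start; "wrist_torque": the same for the moment, N m; "opening": finger opening in m; "gripper_force": force on a finger pad.
Only numpy, scipy, OpenCV 4.12 (cv2) and the standard library are available. Lean on these libraries where they do the work, as an engineer would, in place of code of your own. Each camera call takes 0.05 s, during which the arm holds its last target. There are 200 camera calls.

## Working session

There is one attempt and no reset: what is moved stays moved. The work goes in short steps, Python scripts to look and compute and a shell command to move; the robot and the scene stay as the last step left them, time stands still between calls to the robot, and variables do not carry over. Pictures are saved under pics/ and viewed, at most 10 in all, crops included, and the job is handed in when it is done.

```bash
ls; mkdir -p pics
cat > h.py <<'E'
import numpy as np, cv2
from scipy.spatial.transform import Rotation as R
from plant import *
def cam(n):
    c=get_calibration(n); K=np.array([[c['fx'],0,c['cx']],[0,c['fy'],c['cy']],[0,0,1]])
    o=np.array(c['orientation']); M=R.from_rotvec(o).as_matrix() if o.size==3 else o.reshape(3,3)
    return K,np.array(c['dist_coeffs']),np.array(c['eye']),M
def ray(n,uv):
    K,d,e,M=cam(n); p=cv2.undistortPoints(np.array(uv,float).reshape(-1,1,2),K,d).reshape(-1,2)
    return e,np.c_[p,np.ones(len(p))]@M.T
def onz(n,uv,z):
    e,r=ray(n,uv); return e+r*((z-e[2])/r[:,2])[:,None]
def proj(n,P):
    K,d,e,M=cam(n); P=np.array(P,float).reshape(-1,3)
    return cv2.projectPoints(P,cv2.Rodrigues(M.T)[0],-M.T@e,K,d)[0].reshape(-1,2)
def tri(a,uva,b,uvb):
    e1,r1=ray(a,uva); e2,r2=ray(b,uvb); out=[]
    for u,v in zip(r1,r2):
        s=np.linalg.lstsq(np.c_[u,-v],e2-e1,rcond=None)[0]
        A=e1+u*s[0];B=e2+v*s[1]; out.append(np.r_[(A+B)/2,np.linalg.norm(A-B)])
    return np.array(out)
def save(n,f):
    im=read_camera(n); cv2.imwrite('pics/'+f,im[:,:,::-1]); return im
E
python3 - <<'E'
from h import *
for n in ('scene','top'):
    save(n,n+'0.png'); print(get_calibration(n))
print(read_state())
E
```

```text
pics
{'fx': 420.80564856674573, 'fy': 420.80564856674573, 'cx': 324.5577849445093, 'cy': 200.60402688972474, 'dist_coeffs': array([-0.06591501,  0.        ,  0.        ,  0.        ,  0.        ]), 'eye': array([1.29443009, 0.52867239, 0.81228291]), 'orientation': array([-1.08996279, -2.21568089,  1.14689447])}
{'fx': 469.06092897278444, 'fy': 469.06092897278444, 'cx': 317.17382417028443, 'cy': 194.79126688007588, 'dist_coeffs': array([0.03213697, 0.        , 0.        , 0.        , 0.        ]), 'eye': array([ 0.26263888, -0.02700844,  1.4001104 ]), 'orientation': array([-2.11097677,  2.13860349, -0.22512389])}
{'t': 0.1, 'q': array([-1.27138391e+00,  1.31110138e-01,  1.48917309e+00,  4.06769214e-06,
        1.52299213e+00, -8.54060217e-02]), 'dq': array([ 0.00136608, -0.00261368, -0.0027547 , -0.00115321,  0.00212932,
        0.00017611]), 'joint_torque': array([ 1.83021464e-03, -5.61345363e+01, -4.93096018e+01,  7.70720188e-02,
        2.91432766e-02, -3.29315139e-05]), 'tool_pos': array([ 0.22510084, -0.55561845,  0.21767623]), 'orientation': array([-3.08197632e+00, -6.00428247e-01,  2.75797619e-04]), 'force': array([-0.07695024,  0.1600163 , -0.63806841]), 'wrist_torque': array([0.00359342, 0.02511716, 0.05700694]), 'gripper_force': 0.0, 'opening': 0.0926399085341122}
```

View pics/scene0.png

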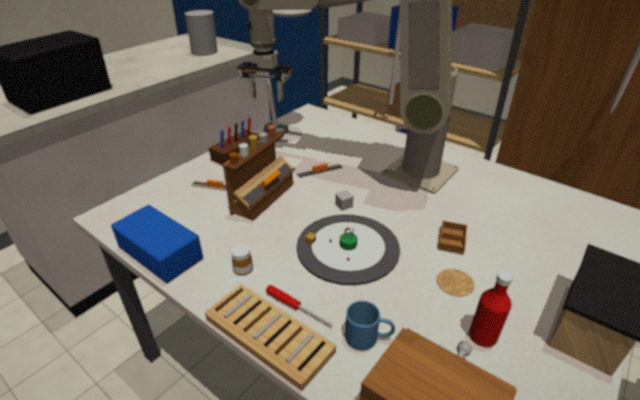

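View pics/top0.png

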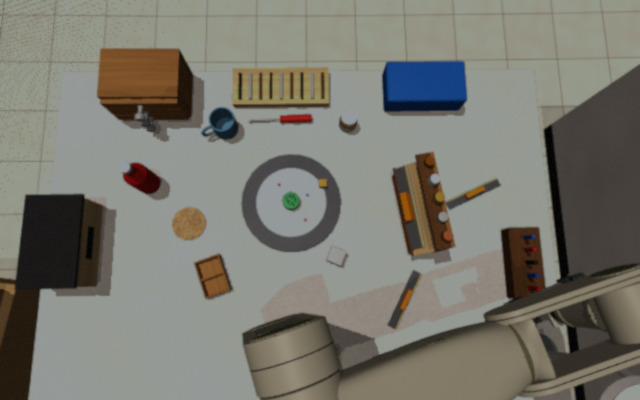

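Scene and top views: the plate is at top (291,202), with red pins near (279,184) and (305,219), a blue pin near (307,194), the bur stand at (291,201) and the mat at (189,223). Candidates for the straightedge, by orange grip in the top view: (407,206) on the sloped rest, (475,192) loose behind it, and (405,297) loose on the table. I choose the one on the rest; I'll check it and the plate in one close crop.

```bash
cat > m.py <<'E'
from h import *
im=cv2.imread('pics/top0.png'); sc=cv2.imread('pics/scene0.png')
a=cv2.resize(im[140:262,380:500],None,fx=4,fy=4,interpolation=cv2.INTER_CUBIC)
b=cv2.resize(im[150:255,238:345],None,fx=3.6,fy=3.6,interpolation=cv2.INTER_CUBIC)[:380]
c=np.zeros((600,800,3),np.uint8)
a=a[:,:400]; c[:a.shape[0],:400]=a[:600]; c[:b.shape[0],400:400+b.shape[1]]=b[:,:400]
s=cv2.resize(sc[150:220,215:305],None,fx=2.4,fy=2.4); c[400:400+s.shape[0],420:420+s.shape[1]]=s
cv2.imwrite('pics/crop0.png',c)
def blobs(img,lo,hi,roi,amin=2):
    h=cv2.cvtColor(img,cv2.COLOR_BGR2HSV); m=cv2.inRange(h,lo,hi)
    n,_,st,ce=cv2.connectedComponentsWithStats(m[roi[1]:roi[3],roi[0]:roi[2]])
    return [(st[i][4],ce[i]+[roi[0],roi[1]]) for i in range(1,n) if st[i][4]>=amin]
if __name__=='__main__':
    R1=(255,165,325,240)
    for nm,lo,hi,z,roi in [('red',(0,90,60),(12,255,255),.02,R1),('blue',(100,70,40),(130,255,255),.02,R1),('green',(50,80,30),(90,255,255),.04,R1),('cork',(8,60,80),(25,255,255),.004,(165,200,212,245)),('orange',(5,170,120),(22,255,255),.09,(390,150,500,330)),('brass',(15,90,60),(30,255,255),.034,(315,172,333,195))]:
        for A,uv in blobs(im,lo,hi,roi): print(nm,A,uv.round(1),onz('top',uv,z).round(4))
    print('scene')
    R2=(318,225,385,270)
    for nm,lo,hi,z,roi in [('red',(0,90,60),(10,255,255),.02,R2),('blue',(100,70,40),(130,255,255),.02,R2),('green',(45,80,30),(90,255,255),.03,R2),('cork',(8,60,80),(25,255,255),.004,(430,262,482,302)),('orange',(5,170,120),(22,255,255),.09,(190,150,345,220))]:
        for A,uv in blobs(sc,lo,hi,roi): print(nm,A,uv.round(1),onz('scene',uv,z).round(4))
E
python3 m.py
```

```text
red 2 [305.  219.5] [[ 0.4627 -0.0124  0.02  ]]
blue 2 [307.  194.5] [[ 0.5383 -0.0191  0.02  ]]
green 229 [290.7 200.6] [[0.5166 0.029  0.04  ]]
cork 861 [188.5 223.2] [[0.4582 0.3348 0.004 ]]
orange 80 [474.8 191.4] [[ 0.5277 -0.4986  0.09  ]]
orange 52 [439.1 195.9] [[ 0.5159 -0.3959  0.09  ]]
orange 181 [405.7 206. ] [[ 0.4878 -0.2994  0.09  ]]
orange 56 [447.8 234.7] [[ 0.4047 -0.4129  0.09  ]]
orange 85 [405.9 299.5] [[ 0.2292 -0.2862  0.09  ]]
brass 74 [322.8 182.5] [[ 0.5714 -0.0666  0.034 ]]
scene
red 2 [348.  258.5] [[0.5725 0.0669 0.02  ]]
green 218 [348.1 240.7] [[0.5203 0.0306 0.03  ]]
cork 796 [455.1 282.2] [[0.4598 0.3353 0.004 ]]
orange 15 [232.7 153.9] [[ 0.4433 -0.5247  0.09  ]]
orange 3 [227.3 162.3] [[ 0.4955 -0.4944  0.09  ]]
orange 66 [319.9 167.3] [[ 0.3259 -0.2228  0.09  ]]
orange 123 [270.  177.6] [[ 0.4773 -0.3101  0.09  ]]
orange 73 [214.8 183.5] [[ 0.6115 -0.424   0.09  ]]
```

View pics/crop0.png

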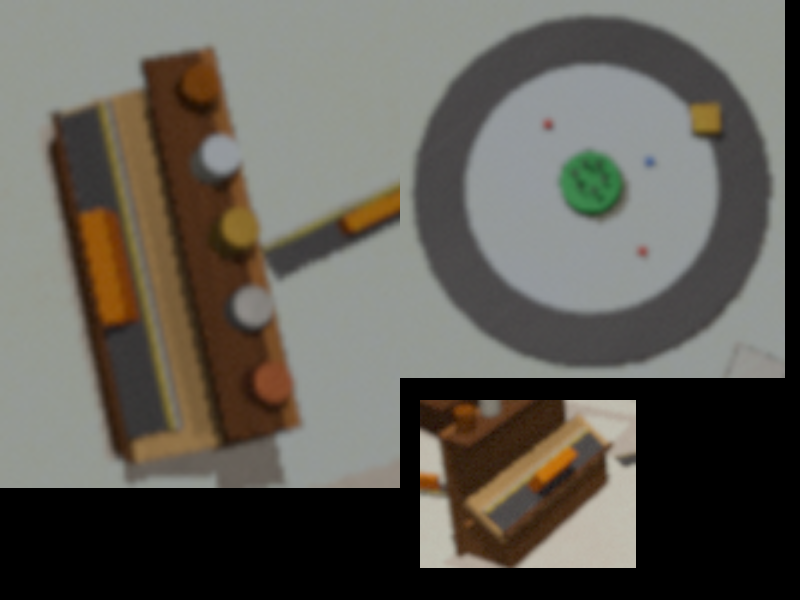

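Crop: the rest's straightedge has its grip at top px (406,206) and its yellow/bright edge uphill (right side), running (406,166) to (424,247); the other two orange-grip ones are visibly smaller. In the plate crop, the red pins are at ≈(279.1,184.7) and (305.5,220), the blue pin at ≈(307.2,194.7).

```bash
cat > m2.py <<'E'
from h import *
im=cv2.imread('pics/top0.png').astype(float); sc=cv2.imread('pics/scene0.png').astype(float)
def wc(img,uv,w,ch,r=3):
    u,v=[int(round(x)) for x in uv]; p=img[v-r:v+r+1,u-r:u+r+1]
    s={'r':p[...,2]-(p[...,0]+p[...,1])/2,'b':p[...,0]-p[...,2]}[ch]; s=s-np.median(s); s[s<.25*s.max()]=0
    y,x=np.mgrid[-r:r+1,-r:r+1]; return np.array([u+(s*x).sum()/s.sum(),v+(s*y).sum()/s.sum()])
pr={}
for nm,uv,ch in [('A',(279.1,184.7),'r'),('B',(305.5,220),'r'),('blue',(307.2,194.7),'b')]:
    t=wc(im,uv,0,ch); P=onz('top',t,.017)[0]; q=proj('scene',P)[0]; s=wc(sc,q,0,ch)
    pr[nm]=P; print(nm,t.round(2),P.round(4),'scene pred',q.round(1),'meas',s.round(2),onz('scene',s,.017)[0].round(4))
print('AB',np.linalg.norm(pr['A']-pr['B']))
g=tri('top',[(405.7,206.)],'scene',[(270.,177.6)]);print('grip tri',g.round(4))
# yellow line ends
for z in (.09,.11): 
    e=onz('top',[(405.75,166.25),(423.75,247)],z); d=e[1]-e[0]; print('yl',z,e.round(4),np.linalg.norm(d),np.degrees(np.arctan2(d[1],d[0])))
# shelf front-edge corners crop (142,62),(220,445) top z=.185
e=onz('top',[(380+142/4,140+62/4),(380+220/4,140+445/4)],.185); d=e[1]-e[0]; print('shelf',e.round(4),np.linalg.norm(d),np.degrees(np.arctan2(d[1],d[0])))
e=onz('top',[(380+52/4,140+118/4),(380+118/4,140+460/4)],.05); d=e[1]-e[0]; print('lip',e.round(4),np.linalg.norm(d),np.degrees(np.arctan2(d[1],d[0])))
# plate ellipse
h=cv2.cvtColor(im.astype(np.uint8),cv2.COLOR_BGR2GRAY)
m=(h<100).astype(np.uint8); m[:, :230]=0; m[:,352:]=0; m[:145]=0; m[258:]=0
c=max(cv2.findContours(m,cv2.RETR_EXTERNAL,cv2.CHAIN_APPROX_NONE)[0],key=cv2.contourArea)
P=onz('top',c.reshape(-1,2),.012); (cx,cy),r=cv2.minEnclosingCircle((P[:,:2]*1000).astype(np.float32)); print('plate',cx,cy,r)
E
python3 m2.py
```

```text
A [278.62 183.92] [0.5724 0.0662 0.017 ] scene pred [347.8 259.2] meas [347.93 258.11] [0.5686 0.0641 0.017 ]
B [304.97 219.14] [ 0.4642 -0.0123  0.017 ] scene pred [346.9 228.7] meas [347.07 227.96] [ 0.461  -0.0138  0.017 ]
blue [306.92 194.17] [ 0.5399 -0.0188  0.017 ] scene pred [330.1 240.8] meas [330.16 239.87] [ 0.5366 -0.021   0.017 ]
AB 0.13367348242526955
grip tri [[ 0.487  -0.2985  0.0988  0.0025]]
yl 0.09 [[ 0.6041 -0.3054  0.09  ]
 [ 0.3712 -0.3436  0.09  ]] 0.23607065062778704 -170.67988302405726
yl 0.11 [[ 0.5989 -0.3011  0.11  ]
 [ 0.3695 -0.3388  0.11  ]] 0.23246682226048385 -170.67988302405723
shelf [[ 0.6089 -0.3129  0.185 ]
 [ 0.352  -0.349   0.185 ]] 0.2593680583350889 -171.99816375261395
lip [[ 0.605  -0.2755  0.05  ]
 [ 0.3521 -0.3111  0.05  ]] 0.25538545562459036 -171.98814084087286
plate 517.3778686523438 29.302335739135742 149.0422821044922
```

```bash
cat > go.py <<'E'
import sys; from h import *
# usage: go.py x y z closing_angle_deg [lean_deg towards -(closing) ... ]
def frame(ang,lean=0):
    a=np.radians(ang); l=np.radians(lean); y=np.array([np.cos(a),np.sin(a),0]); z=np.array([0,0,-1.])
    # lean>0: closing axis y tips up, tool z swings towards +y
    y2=np.cos(l)*y-np.sin(l)*z; z2=np.cos(l)*z+np.sin(l)*y
    return np.c_[np.cross(y2,z2),y2,z2]
if __name__=='__main__':
    s=read_state(); R0=R.from_rotvec(s['orientation']).as_matrix()
    v=[float(x) for x in sys.argv[1:]]; 
    d=R0.T@(np.array(v[:3])-s['tool_pos']); 
    best=min((frame(v[3],v[4]) if len(v)>4 else frame(v[3]+k) for k in ((0,) if len(v)>4 else (0,180))),key=lambda F:R.from_matrix(R0.T@F).magnitude())
    w=R.from_matrix(R0.T@best).as_rotvec(degrees=True)
    print('shift',(d/.5).round(4),'mm',(d*1e3).round(1),'turn',(w/90).round(4),'q',s['q'].round(2),'pos',s['tool_pos'].round(4),'t',s['t'],'op',s['opening'].round(4),'F',s['force'].round(1))
E
python3 go.py .40 -.22 .36 -68; python3 go.py .517 .029 .16 -15
```

```text
Traceback (most recent call last):
  File "go.py", line 14, in <module>
    print('shift',(d/.5).round(4),'mm',(d*1e3).round(1),'turn',(w/90).round(4),'q',s['q'].round(2),'pos',s['tool_pos'].round(4),'t',s['t'],'op',s['opening'].round(4),'F',s['force'].round(1))
                                                                                                                                                ^^^^^^^^^^^^^^^^^^
AttributeError: 'float' object has no attribute 'round'
Traceback (most recent call last):
  File "go.py", line 14, in <module>
    print('shift',(d/.5).round(4),'mm',(d*1e3).round(1),'turn',(w/90).round(4),'q',s['q'].round(2),'pos',s['tool_pos'].round(4),'t',s['t'],'op',s['opening'].round(4),'F',s['force'].round(1))
                                                                                                                                                ^^^^^^^^^^^^^^^^^^
AttributeError: 'float' object has no attribute 'round'
```

```bash
sed -i "s/s\['opening'\].round(4)/round(s['opening'],4)/" go.py; python3 go.py .36 -.28 .38 -68; python3 go.py .517 .029 .16 -15
```

```text
shift [ 0.457  -0.4102 -0.3239] mm [ 228.5 -205.1 -161.9] turn [-0.0011 -0.0001  0.0005] q [-1.27  0.13  1.49  0.    1.52 -0.09] pos [ 0.2251 -0.5556  0.2177] t 0.1 op 0.0926 F [-0.1  0.2 -0.6]
shift [ 0.98   -0.8644  0.1169] mm [ 490.  -432.2   58.5] turn [-0.0009 -0.0006 -0.5884] q [-1.27  0.13  1.49  0.    1.52 -0.09] pos [ 0.2251 -0.5556  0.2177] t 0.1 op 0.0926 F [-0.1  0.2 -0.6]
```

```bash
python3 -m crank '[[[1,0,0,-0.12,0,0,0],[1,0.457,-0.41,-0.324,0,0,0],[1,0.457,-0.41,-0.324,0,0,0],[1,0.457,-0.41,-0.324,0,0,0],[1,0.457,-0.41,-0.324,0,0,0]]]' 25; python3 go.py .517 .029 .16 -15
```

```text
t: 0.72
tool_pos: [0.3298, -0.3411, 0.3577]
orientation: [-3.083, -0.6, 0.0]
force: [1.3, 0.3, 0.5]
opening: 0.0928
gripper_force: 0.0
shift [ 0.6246 -0.5456  0.3956] mm [ 312.3 -272.8  197.8] turn [-3.000e-04 -2.000e-04 -5.887e-01] q [-0.91 -0.22  1.58  0.    1.78  0.28] pos [ 0.3298 -0.3411  0.3577] t 0.725 op 0.0928 F [1.3 0.3 0.5]
```

```bash
python3 -m crank '[[[1,0.3,-0.26,0,0,0,-0.3],[1,0.3,-0.26,0,0,0,-0.3],[1,0.3,-0.26,0,0,0,-0.3],[1,0.62,-0.54,0.2,0,0,-0.59],[1,0.62,-0.54,0.3,0,0,-0.59]]]';python3 go.py .517 .029 .12 -15
```

```text
t: 1.35
tool_pos: [0.4641, -0.0784, 0.2948]
orientation: [2.557, 1.821, 0.003]
force: [0.4, 0.4, 0.2]
opening: 0.093
gripper_force: 0.0
shift [0.2376 0.0287 0.3498] mm [118.8  14.4 174.9] turn [ 0.0018 -0.0001 -0.0453] q [-0.28 -0.25  1.71  0.    1.67  0.06] pos [ 0.4641 -0.0784  0.2948] t 1.35 op 0.093 F [0.4 0.4 0.2]
```

```bash
python3 -m crank '[[[1,0.238,0.029,0.2,0,0,-0.045],[1,0.238,0.029,0.35,0,0,-0.045],[1,0.238,0.029,0.35,0,0,-0.045],[1,0.238,0.029,0.35,0,0,-0.045],[1,0.238,0.029,0.35,0,0,-0.045]]]';python3 go.py .517 .029 .016 -15
python3 - <<'E'
from h import *
save('scene','s1.png')
E
```

```text
t: 1.98
tool_pos: [0.514, 0.0278, 0.1166]
orientation: [-2.495, -1.903, 0.007]
force: [0.3, -0.1, 0.4]
opening: 0.0931
gripper_force: 0.0
shift [0.0041 0.0064 0.2011] mm [  2.    3.2 100.5] turn [-0.0037  0.0008 -0.0036] q [-0.05 -0.02  1.84  0.    1.33  0.22] pos [0.514  0.0278 0.1166] t 1.975 op 0.0931 F [ 0.3 -0.1  0.4]
```

```bash
python3 -m crank '[[[1,0.004,0.006,0.1,0,0,0],[1,0.004,0.006,0.2,0,0,0],[1,0.004,0.006,0.2,0,0,0],[1,0.004,0.006,0.2,0,0,0],[-1,0.004,0.006,0.2,0,0,0]]]' 20;python3 -m crank '[[[-1,0,0,0,0,0,0],[-1,0,0,0,0,0,0],[-1,0,0,0,0,0,0],[-1,0,0,0,0,0,0],[-1,0,0,0,0,0,0]]]'; python3 go.py .459 .335 .14 60
```

```text
t: 2.65
tool_pos: [0.5223, 0.0278, 0.0229]
orientation: [2.497, 1.901, 0.006]
force: [0.2, -0.1, 0.4]
opening: 0.087
gripper_force: 0.0
t: 3.28
tool_pos: [0.5197, 0.0282, 0.0196]
orientation: [-2.499, -1.903, 0.0]
force: [-1.2, 0.1, 0.9]
opening: 0.0516
gripper_force: 20.0
shift [ 0.5593 -0.2801 -0.2408] mm [ 279.7 -140.1 -120.4] turn [-1.000e-04 -1.000e-04 -8.379e-01] q [-0.04  0.11  1.89  0.    1.14  0.22] pos [0.5197 0.0282 0.0196] t 3.275 op 0.0516 F [-1.2  0.1  0.9]
```

```bash
python3 go.py .459 .335 .14 -40
python3 - <<'E'
from h import *
print(onz('scene',[(487,340),(452,240)],0.0))
E
```

```text
shift [ 0.5593 -0.2801 -0.2408] mm [ 279.7 -140.1 -120.4] turn [-1.000e-04  0.000e+00  2.732e-01] q [-0.04  0.11  1.89  0.    1.14  0.22] pos [0.5197 0.0282 0.0196] t 3.275 op 0.0516 F [-1.2  0.1  0.9]
[[0.58477358 0.46969891 0.        ]
 [0.29727555 0.25635754 0.        ]]
```

```bash
python3 -m crank '[[[-1,0,0,-0.12,0,0,0],[-1,0,0,-0.24,0,0,0],[-1,0.2,-0.25,-0.24,0,0,0.1],[-1,0.4,-0.5,-0.24,0,0,0.2],[-1,0.4,-0.5,-0.24,0,0,0.2]]]'; python3 go.py .459 .335 .12 -40
```

```text
t: 3.9
tool_pos: [0.4084, 0.1811, 0.1394]
orientation: [-2.769, -1.484, -0.0]
force: [1.3, -0.0, -1.1]
opening: 0.0518
gripper_force: 20.0
shift [ 0.3124 -0.0862  0.039 ] mm [156.2 -43.1  19.5] turn [-0.     -0.0002  0.071 ] q [ 0.3  -0.25  2.    0.    1.39  0.89] pos [0.4084 0.1811 0.1394] t 3.9 op 0.0518 F [ 1.3 -0.  -1.1]
```

```bash
python3 -m crank '[[[-1,0.312,-0.086,0.03,0,0,0.071],[-1,0.312,-0.086,0.03,0,0,0.071],[-1,0.312,-0.086,0.03,0,0,0.071],[-1,0.312,-0.086,0.03,0,0,0.071],[-1,0.312,-0.086,0.1,0,0,0.071]]]'; python3 go.py .459 .335 .014 -40
```

```text
t: 4.53
tool_pos: [0.4617, 0.335, 0.0918]
orientation: [-2.844, -1.333, -0.008]
force: [0.5, 0.2, -1.5]
opening: 0.0517
gripper_force: 20.0
shift [-0.0042 -0.0045  0.1555] mm [-2.1 -2.2 77.8] turn [ 0.0013 -0.003   0.0026] q [ 0.54  0.14  1.71 -0.    1.28  1.23] pos [0.4617 0.335  0.0918] t 4.525 op 0.0517 F [ 0.5  0.2 -1.5]
```

```bash
python3 -m crank '[[[-1,-0.004,-0.004,0.1,0,0,0],[-1,-0.004,-0.004,0.135,0,0,0],[-1,-0.004,-0.004,0.15,0,0,0],[-1,-0.004,-0.004,0.154,0,0,0],[-1,-0.004,-0.004,0.154,0,0,0]]]'; python3 go.py .459 .335 .0115 -40
```

```text
t: 5.15
tool_pos: [0.4581, 0.3342, 0.0142]
orientation: [-2.845, -1.332, -0.004]
force: [1.2, -0.8, -1.6]
opening: 0.0512
gripper_force: 20.0
shift [0.0022 0.0003 0.0055] mm [1.1 0.2 2.7] turn [ 0.0006 -0.0016  0.0021] q [ 0.54  0.23  1.76 -0.    1.14  1.23] pos [0.4581 0.3342 0.0142] t 5.15 op 0.0512 F [ 1.2 -0.8 -1.6]
```

```bash
python3 -m crank '[[[-1,0,0,0.003,0,0,0],[-1,0,0,0.005,0,0,0],[-1,0,0,0.006,0,0,0],[-1,0,0,0.006,0,0,0],[-1,0,0,0.006,0,0,0]]]'; python3 go.py .459 .335 .0115 -40
```

```text
t: 5.78
tool_pos: [0.4577, 0.3341, 0.0115]
orientation: [-2.845, -1.333, -0.003]
force: [-4.3, -2.7, 11.9]
opening: 0.0517
gripper_force: 20.0
shift [0.003  0.0008 0.0001] mm [1.5 0.4 0. ] turn [ 0.0004 -0.001   0.0022] q [ 0.54  0.24  1.76 -0.    1.14  1.23] pos [0.4577 0.3341 0.0115] t 5.775 op 0.0517 F [-4.3 -2.7 11.9]
```

Contact (about 12 N up). Release and rise.

```bash
python3 -m crank '[[[1,0,0,0,0,0,0],[1,0,0,0,0,0,0],[1,0,0,0,0,0,0],[1,0,0,-0.1,0,0,0],[1,0,0,-0.22,0,0,0]]]'; python3 -m crank '[[[1,0,0,-0.1,0,0,0],[1,0,0,-0.3,0,0,0],[1,0,0,-0.3,0,0,0],[1,0,0,-0.3,0,0,0],[1,0,0,-0.3,0,0,0]]]'
cat > geo.py <<'E'
from h import *
O=np.array([.4781,-.3141,0]); a=np.radians(-171.7); X=np.array([np.cos(a),np.sin(a),0]); Y=np.array([-X[1],X[0],0]); Z=np.array([0,0,1.])
c,s=np.cos(np.radians(35)),np.sin(np.radians(35)); S=c*Y+s*Z; N=-s*Y+c*Z
C=O+.075*Z-.009*X   # straightedge underside centre
def tcp(h,u=0): return C+N*h+S*u
E
python3 - <<'E'
from geo import *
print('closing ang',np.degrees(np.arctan2(Y[1],Y[0])),[tcp(h).round(4) for h in (.010,.06,.15)])
print('ends',proj('top',[C+N*.006+S*.02+k*.12*X for k in(-1,1)]),proj('scene',[C+N*.006+S*.02+k*.12*X for k in(-1,1)]))
print('bar',proj('top',[C+N*.036]),proj('scene',[C+N*.036]))
print('read',read_state()['q'].round(2))
im=save('scene','s2.png'); im2=save('top','t2.png')
b=cv2.resize(im[130:330,190:510],None,fx=2.5,fy=2.5)[:500]
cv2.imwrite('pics/crop2.png',b[:,:,::-1])
E
python3 go.py .459 .2 .3 -81.7 35
```

```text
t: 6.4
tool_pos: [0.4555, 0.3327, 0.1189]
orientation: [2.845, 1.332, -0.007]
force: [1.0, 1.0, 0.2]
opening: 0.0922
gripper_force: 0.0
t: 7.02
tool_pos: [0.4566, 0.3334, 0.2684]
orientation: [2.845, 1.332, -0.002]
force: [0.1, 0.8, -0.7]
opening: 0.0929
gripper_force: 0.0
closing ang -81.69999999999999 [array([ 0.4862, -0.3071,  0.0832]), array([ 0.482 , -0.2787,  0.1241]), array([ 0.4746, -0.2277,  0.1979])]
ends [[406.79669678 164.94765295]
 [423.65240367 247.33905287]] [[240.82525434 195.25487128]
 [284.52745908 161.16190628]]
bar [[404.33513532 206.4487983 ]] [[272.30569007 176.39988384]]
read [ 0.54  0.02  1.51 -0.    1.61  1.23]
shift [-0.201   0.1749 -0.0651] mm [-100.5   87.5  -32.5] turn [-0.3711 -0.1398  0.4514] q [0.54 0.02 1.51 0.   1.61 1.23] pos [0.456  0.3331 0.2672] t 7.125 op 0.0934 F [-0.   0.  -0.8]
```

View pics/crop2.png

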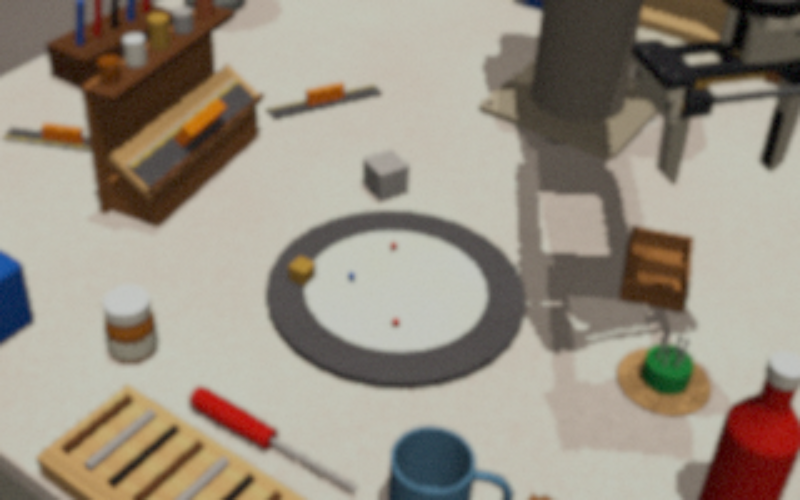

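Stand is upright on the mat (crop (668,368), inside the mat). Pins are clear, nothing else moved. Now the jar clearance and the first leaning waypoint.

```bash
python3 - <<'E'
from geo import *
for uv in [(200,85),(220,157),(238,228),(250,307),(270,383)]:
    P=onz('top',[(380+uv[0]/4,140+uv[1]/4)],.215)[0]-O; print((P@X).round(3),(P@Y).round(3), 'r~',5*(1.4-.2)/469)
print(tcp(.15),tcp(.10))
E
python3 go.py .46 -.16 .32 -81.7 36
```

```text
-0.101 0.044 r~ 0.01279317697228145
-0.052 0.047 r~ 0.01279317697228145
-0.004 0.049 r~ 0.01279317697228145
0.048 0.045 r~ 0.01279317697228145
0.097 0.048 r~ 0.01279317697228145
[ 0.47458583 -0.22766549  0.19787281] [ 0.4787258  -0.25604393  0.1569152 ]
shift [-0.7529  0.6373 -0.1038] mm [-376.5  318.7  -51.9] turn [-0.3817 -0.1439  0.4505] q [0.54 0.02 1.51 0.   1.61 1.23] pos [0.456  0.3331 0.2672] t 7.125 op 0.0934 F [-0.   0.  -0.8]
```

```bash
python3 -m crank '[[[1,-0.38,0.32,-0.1,-0.19,-0.07,0.225],[1,-0.38,0.32,-0.1,-0.19,-0.07,0.225],[1,-0.75,0.637,-0.1,-0.38,-0.144,0.45],[1,-0.75,0.637,-0.1,-0.38,-0.144,0.45],[1,-0.75,0.637,-0.1,-0.38,-0.144,0.45]]]';python3 go.py .46 -.16 .32 -81.7 36
```

```text
t: 7.75
tool_pos: [0.4588, 0.0222, 0.3061]
orientation: [2.516, 0.194, 0.06]
force: [0.1, 0.0, -0.8]
opening: 0.0934
gripper_force: 0.0
shift [-0.0534  0.3095  0.1867] mm [-26.7 154.8  93.4] turn [-0.0056 -0.0022  0.005 ] q [ 0.41 -0.18  1.76 -0.6   1.71  1.78] pos [0.4588 0.0222 0.3061] t 7.75 op 0.0934 F [ 0.1  0.  -0.8]
```

```bash
python3 go.py .4746 -.2277 .1979 -81.7 35.5
```

```text
shift [-0.0448  0.2803  0.4658] mm [-22.4 140.2 232.9] turn [-0.0001 -0.0022  0.005 ] q [ 0.41 -0.18  1.76 -0.6   1.71  1.78] pos [0.4588 0.0222 0.3061] t 7.75 op 0.0934 F [ 0.1  0.  -0.8]
```

```bash
python3 -m crank '[[[1,-0.045,0.28,0.466,0,-0.002,0.005],[1,-0.045,0.28,0.466,0,-0.002,0.005],[1,-0.045,0.28,0.466,0,-0.002,0.005],[1,-0.045,0.28,0.466,0,-0.002,0.005],[1,-0.045,0.28,0.466,0,-0.002,0.005]]]'
python3 - <<'E'
from geo import *
print(tcp(.06),tcp(.013))
im=save('scene','s3.png'); t=save('top','t3.png')
b=np.hstack([cv2.resize(im[110:230,180:320],None,fx=2.8,fy=2.8),cv2.resize(t[130:250,370:510],None,fx=2.8,fy=2.8)])
cv2.imwrite('pics/crop3.png',b[:,:,::-1])
E
python3 go.py .482 -.2787 .1241 -81.7 35.5
```

```text
t: 8.38
tool_pos: [0.4732, -0.2277, 0.1937]
orientation: [2.522, 0.186, 0.052]
force: [-0.7, 0.4, 0.5]
opening: 0.0926
gripper_force: 0.0
[ 0.48203777 -0.27874667  0.12414912] [ 0.48592934 -0.3054224   0.08564898]
shift [0.0029 0.005  0.1749] mm [ 1.4  2.5 87.4] turn [-0.0038  0.0024  0.0019] q [-0.14 -0.24  2.02 -0.62  1.24  1.45] pos [ 0.4733 -0.227   0.1941] t 8.475 op 0.0928 F [-0.4  0.1  0.6]
```

View pics/crop3.png

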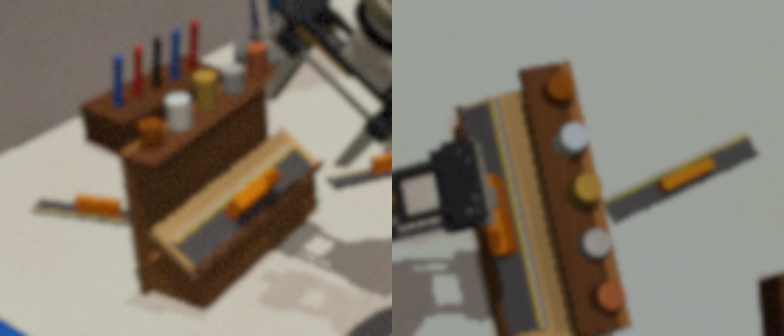

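Left (scene): straightedge in the rest, gripper coming in at upper right, square to the slope. Right (top): gripper over the middle of the rest, left of the bar (crop (440,185)), clear of shelf and jars. I go on with the fingers narrowed.

```bash
python3 -m crank '[[[0.2,0.002,0.004,0.1,-0.003,0.002,0.002],[0.2,0.002,0.004,0.174,-0.003,0.002,0.002],[0.2,0.002,0.004,0.174,-0.003,0.002,0.002],[0.2,0.002,0.004,0.174,-0.003,0.002,0.002],[0.2,0.002,0.004,0.174,-0.003,0.002,0.002]]]';  python3 go.py .4859 -.3054 .0856 -81.7 35
```

```text
t: 9.1
tool_pos: [0.4859, -0.2757, 0.1294]
orientation: [2.515, 0.185, 0.069]
force: [-0.4, 0.5, 0.0]
opening: 0.0558
gripper_force: 0.0
shift [-0.0093 -0.0031  0.1053] mm [-4.7 -1.6 52.7] turn [ 0.0063 -0.0051 -0.0006] q [-0.24 -0.13  2.05 -0.66  1.06  1.47] pos [ 0.4859 -0.2757  0.1294] t 9.1 op 0.0558 F [-0.4  0.5  0. ]
```

```bash
python3 -m crank '[[[0.2,-0.009,-0.003,0.05,0.006,-0.005,0],[0.2,-0.009,-0.003,0.07,0.006,-0.005,0],[0.2,-0.009,-0.003,0.08,0.006,-0.005,0],[0.2,-0.009,-0.003,0.08,0.006,-0.005,0],[0.2,-0.009,-0.003,0.08,0.006,-0.005,0]]]';  python3 go.py .4859 -.3054 .0856 -81.7 35
```

```text
t: 9.72
tool_pos: [0.484, -0.2987, 0.0949]
orientation: [2.525, 0.182, 0.056]
force: [0.7, 0.7, 0.1]
opening: 0.0557
gripper_force: 0.0
shift [0.0019 0.0007 0.0231] mm [ 1.   0.3 11.5] turn [ 0.      0.001  -0.0005] q [-0.3  -0.06  2.05 -0.68  0.98  1.47] pos [ 0.484  -0.2987  0.0949] t 9.725 op 0.0557 F [0.7 0.7 0.1]
```

```bash
python3 -m crank '[[[0.2,0.001,0,0.012,0,0,0],[0.2,0.001,0,0.02,0,0,0],[0.2,0.001,0,0.02,0,0,0],[0.2,0.001,0,0.02,0,0,0],[0.2,0.001,0,0.02,0,0,0]]]';  python3 - <<'E'
from geo import *
s=read_state();d=s['tool_pos']-C;print('h',d@N,'u',d@S,'x',d@X,s['force'])
im=save('scene','s4.png'); t=save('top','t4.png')
b=np.hstack([cv2.resize(im[130:230,205:315],None,fx=3.6,fy=3.6),cv2.resize(t[150:250,370:480],None,fx=3.6,fy=3.6)])
cv2.imwrite('pics/crop4.png',b[:,:,::-1])
E
```

```text
t: 10.35
tool_pos: [0.4849, -0.3044, 0.0861]
orientation: [2.525, 0.182, 0.055]
force: [0.3, 0.2, -0.3]
opening: 0.056
gripper_force: 0.0
h 0.014059452432095498 u -0.0006457428708653532 x 0.0008290935906688094 [ 0.27518724  0.20607849 -0.34040628]
```

View pics/crop4.png

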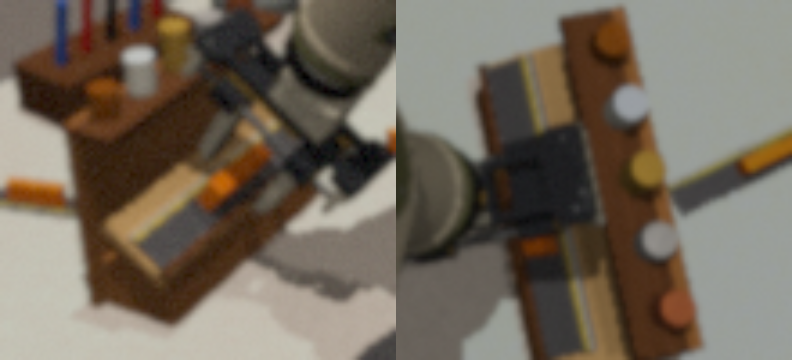

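Fingers straddle the orange bar (scene crop ≈(235,170)), body clear of shelf. Close.

```bash
python3 -m crank '[[[-1,0,0,0,0,0,0],[-1,0,0,0,0,0,0],[-1,0,0,0,0,0,0],[-1,0,0,0,0,0,0],[-1,0,0,0,0,0,0]]]' 40; python3 -m crank '[[[-1,0,0,0,0,0,0],[-1,0,0,-0.01,0,0,0],[-1,0,0,-0.04,0,0,0],[-1,0,0,-0.12,0,0,0],[-1,0,0,-0.2,0,0,0]]]'; python3 go.py .49 -.18 .24 -81.7 35
```

```text
t: 11.08
tool_pos: [0.4852, -0.3055, 0.0874]
orientation: [2.523, 0.181, 0.055]
force: [-1.9, -3.6, 3.1]
opening: 0.0177
gripper_force: 39.9
t: 11.7
tool_pos: [0.4758, -0.2465, 0.1676]
orientation: [2.527, 0.182, 0.053]
force: [0.8, -1.1, -2.9]
opening: 0.018
gripper_force: 39.9
shift [ 0.0466 -0.0218 -0.1918] mm [ 23.3 -10.9 -95.9] turn [-0.0015  0.0025 -0.    ] q [-0.19 -0.2   2.03 -0.63  1.17  1.45] pos [ 0.4758 -0.2465  0.1676] t 11.7 op 0.018 F [ 0.8 -1.1 -2.9]
```

```bash
python3 -m crank '[[[-1,0.046,-0.02,-0.19,0,0,0],[-1,0.046,-0.02,-0.19,0,0,0],[-1,0.046,-0.1,-0.3,0,0,0],[-1,0.046,-0.1,-0.3,0,0,0],[-1,0.046,-0.1,-0.3,0,0,0]]]'; python3 go.py .4937 .0576 .16 -54.2 0
```

```text
t: 12.32
tool_pos: [0.4816, -0.118, 0.2616]
orientation: [2.526, 0.184, 0.055]
force: [-0.4, 0.0, -3.1]
opening: 0.0177
gripper_force: 39.9
shift [ 0.0751 -0.3982 -0.0306] mm [  37.6 -199.1  -15.3] turn [ 0.3804  0.0945 -0.2955] q [ 0.1  -0.24  1.89 -0.61  1.48  1.58] pos [ 0.4816 -0.118   0.2616] t 12.325 op 0.0177 F [-0.4  0.  -3.1]
```

```bash
python3 -m crank '[[[-1,0.075,-0.2,-0.03,0.2,0.045,-0.15],[-1,0.075,-0.3,-0.03,0.2,0.045,-0.15],[-1,0.075,-0.398,-0.03,0.38,0.0945,-0.2955],[-1,0.075,-0.398,-0.03,0.38,0.0945,-0.2955],[-1,0.075,-0.398,-0.03,0.38,0.0945,-0.2955]]]'; python3 go.py .4937 .0576 .09 -54.2 0
```

```text
t: 12.95
tool_pos: [0.4934, 0.0542, 0.1585]
orientation: [2.992, 0.957, -0.004]
force: [0.8, -1.5, -1.5]
opening: 0.0179
gripper_force: 39.9
shift [ 0.0049 -0.0052  0.1369] mm [ 2.4 -2.6 68.5] turn [-0.0002  0.0017 -0.0037] q [ 0.01 -0.11  1.84 -0.    1.41  0.96] pos [0.4934 0.0542 0.1585] t 12.95 op 0.0179 F [ 0.8 -1.5 -1.5]
```

```bash
python3 -m crank '[[[-1,0.005,-0.005,0.1,0,0.002,-0.004],[-1,0.005,-0.005,0.18,0,0.002,-0.004],[-1,0.005,-0.005,0.197,0,0.002,-0.004],[-1,0.005,-0.005,0.197,0,0.002,-0.004],[-1,0.005,-0.005,0.197,0,0.002,-0.004]]]'; python3 go.py .4937 .0576 .05 -54.2 0
python3 - <<'E'
from h import *
im=save('scene','s5.png'); t=save('top','t5.png')
b=np.hstack([cv2.resize(im[175:285,280:410],None,fx=3,fy=3),cv2.resize(t[145:255,230:360],None,fx=3,fy=3)])
cv2.imwrite('pics/crop5.png',b[:,:,::-1])
E
```

```text
t: 13.58
tool_pos: [0.4965, 0.0597, 0.0641]
orientation: [2.986, 0.971, 0.011]
force: [0.8, -0.5, -2.0]
opening: 0.0181
gripper_force: 39.9
shift [-0.0072 -0.0001  0.0281] mm [-3.6 -0.  14.1] turn [ 0.0025 -0.0038  0.0024] q [ 0.02 -0.01  1.93  0.    1.22  0.96] pos [0.4965 0.0597 0.0641] t 13.575 op 0.0181 F [ 0.8 -0.5 -2. ]
```

View pics/crop5.png

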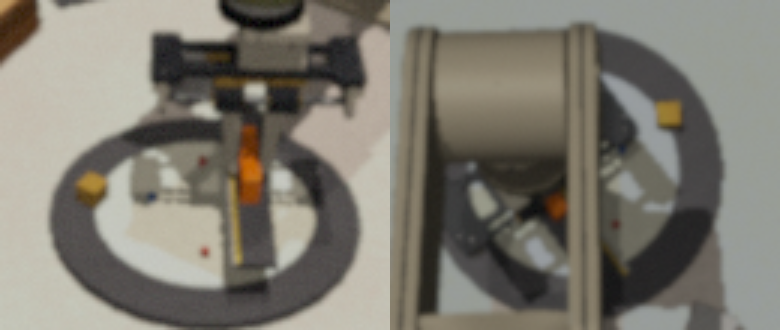

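Scene crop: the straightedge hangs right of both red pins ((203,160),(205,252)), yellow edge towards them, blue pin at (150,196) on the other side; brass block untouched. Lower it.

```bash
python3 -m crank '[[[-1,-0.004,0,0.02,0,-0.002,0.002],[-1,-0.004,0,0.04,0,-0.002,0.002],[-1,-0.004,0,0.06,0,-0.002,0.002],[-1,-0.004,0,0.066,0,-0.002,0.002],[-1,-0.004,0,0.066,0,-0.002,0.002]]]'; python3 go.py .4937 .0576 .027 -54.2 0
```

```text
t: 14.3
tool_pos: [0.4929, 0.0587, 0.0284]
orientation: [2.988, 0.967, -0.001]
force: [-0.5, 0.3, -2.4]
opening: 0.0177
gripper_force: 39.9
shift [-0.      0.0028  0.0028] mm [-0.   1.4  1.4] turn [0.0005 0.0005 0.0009] q [ 0.02  0.04  1.95 -0.    1.15  0.96] pos [0.4929 0.0587 0.0284] t 14.3 op 0.0177 F [-0.5  0.3 -2.4]
```

```bash
python3 -m crank '[[[-1,0,0,0.002,0,0,0],[-1,0,0,0.004,0,0,0],[-1,0,0,0.005,0,0,0],[-1,0,0,0.005,0,0,0],[-1,0,0,0.005,0,0,0]]]'; python3 go.py .4937 .0576 .027 -54.2 0
```

```text
t: 14.92
tool_pos: [0.4939, 0.0588, 0.0272]
orientation: [2.987, 0.967, 0.003]
force: [-1.6, -0.0, 5.4]
opening: 0.018
gripper_force: 40.0
shift [-0.0017  0.0016  0.0005] mm [-0.9  0.8  0.2] turn [ 0.0013 -0.0007  0.0009] q [ 0.02  0.04  1.95 -0.    1.15  0.96] pos [0.4939 0.0588 0.0272] t 14.925 op 0.018 F [-1.6 -0.   5.4]
```

```bash
python3 -m crank '[[[-0.45,0,0,0,0,0,0],[-0.45,0,0,0,0,0,0],[-0.45,0,0,0,0,0,0],[-0.45,0,0,0,0,0,0],[-0.45,0,0,0,0,0,0]]]' 5;python3 -m crank '[[[-0.45,0,0.006,0,0,0,0],[-0.45,0,0.012,0,0,0,0],[-0.45,0,0.018,0,0,0,0],[-0.45,0,0.022,0,0,0,0],[-0.45,0,0.022,0,0,0,0]]]'; python3 go.py .5025 .0455 .027 -54.2 0
cat > f.py <<'E'
from h import *
s=read_state(); M=R.from_rotvec(s['orientation']).as_matrix(); print('F tool',(M.T@s['force']).round(2),'T tool',(M.T@s['wrist_torque']).round(3),s['opening'],s['tool_pos'].round(4))
E
python3 f.py
```

```text
t: 15.55
tool_pos: [0.4932, 0.0588, 0.0262]
orientation: [2.988, 0.967, 0.001]
force: [0.3, -0.7, -0.0]
opening: 0.0253
gripper_force: 0.0
t: 16.18
tool_pos: [0.4999, 0.0496, 0.0263]
orientation: [2.988, 0.967, 0.001]
force: [0.1, 0.0, 0.2]
opening: 0.0256
gripper_force: 0.1
shift [-0.0006  0.0097 -0.0013] mm [-0.3  4.9 -0.7] turn [ 0.001  -0.0001  0.0007] q [-0.    0.05  1.94 -0.    1.15  0.94] pos [0.4999 0.0496 0.0263] t 16.175 op 0.0256 F [0.1 0.  0.2]
F tool [ 0.08  0.04 -0.24] T tool [-0.028 -0.005 -0.028] 0.02561877620509634 [0.4999 0.0496 0.0263]
```

```bash
python3 -m crank '[[[-0.45,0,0.003,0,0,0,0],[-0.45,0,0.006,0,0,0,0],[-0.45,0,0.009,0,0,0,0],[-0.45,0,0.012,0,0,0,0],[-0.45,0,0.012,0,0,0,0]]]' ; python3 f.py
python3 -m crank '[[[-0.45,0,0.001,0,0,0,0],[-0.45,0,0.002,0,0,0,0],[-0.45,0,0.003,0,0,0,0],[-0.45,0,0.004,0,0,0,0],[-0.45,0,0.004,0,0,0,0]]]' ; python3 f.py
```

```text
t: 16.8
tool_pos: [0.5034, 0.0448, 0.0263]
orientation: [2.987, 0.967, 0.001]
force: [-0.0, -0.0, -0.9]
opening: 0.0255
gripper_force: 0.2
F tool [-0.02  0.    0.87] T tool [ 0.061 -0.025  0.032] 0.02550343143397952 [0.5034 0.0448 0.0263]
t: 17.42
tool_pos: [0.5045, 0.0433, 0.0263]
orientation: [2.988, 0.967, 0.001]
force: [0.1, 0.8, -1.2]
opening: 0.0257
gripper_force: 0.5
F tool [ 0.56 -0.56  1.21] T tool [ 0.191  0.017 -0.034] 0.02571100070093488 [0.5045 0.0433 0.0263]
```

```bash
python3 -m crank '[[[-0.45,0,0.001,0,0,0,0],[-0.45,0,0.002,0,0,0,0],[-0.45,0,0.003,0,0,0,0],[-0.45,0,0.004,0,0,0,0],[-0.45,0,0.004,0,0,0,0]]]' ; python3 f.py
python3 - <<'E'
from h import *
im=save('scene','s6.png')
cv2.imwrite('pics/crop6.png',cv2.resize(im[190:290,290:400],None,fx=5.5,fy=5.5,interpolation=cv2.INTER_CUBIC)[:,:,::-1])
E
```

```text
t: 18.05
tool_pos: [0.5054, 0.042, 0.0263]
orientation: [2.988, 0.967, 0.0]
force: [-2.7, 2.6, 1.5]
opening: 0.0258
gripper_force: 2.1
F tool [-0.62 -3.69 -1.47] T tool [ 0.713 -0.021 -0.056] 0.025846857560528562 [0.5054 0.042  0.0263]
```

View pics/crop6.png

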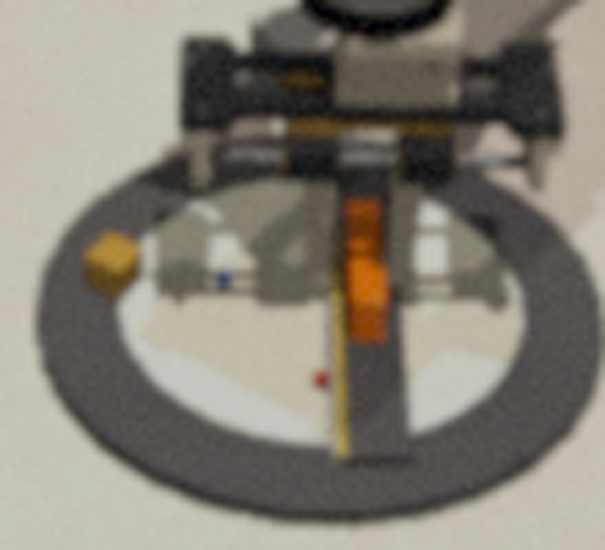

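Straightedge is flat on the plate, its bright edge (crop x≈331 at y=378) almost at the near pin (321,378); the far pin is hidden by the finger. Force is rising; push on gently.

```bash
python3 -m crank '[[[-0.45,0,0.001,0,0,0,0],[-0.45,0,0.002,0,0,0,0],[-0.45,0,0.002,0,0,0,0],[-0.45,0,0.002,0,0,0,0],[-0.45,0,0.002,0,0,0,0]]]' ; python3 f.py
python3 -m crank '[[[-0.45,0,0.001,0,0,0,0],[-0.45,0,0.002,0,0,0,0],[-0.45,0,0.002,0,0,0,0],[-0.45,0,0.002,0,0,0,0],[-0.45,0,0.002,0,0,0,0]]]' ; python3 f.py
```

```text
t: 18.73
tool_pos: [0.5055, 0.0419, 0.0264]
orientation: [-2.988, -0.968, 0.0]
force: [-5.9, 7.8, 3.7]
opening: 0.0257
gripper_force: 4.4
F tool [-0.15 -9.79 -3.65] T tool [ 1.601 -0.062  0.005] 0.02568491640476716 [0.5055 0.0419 0.0264]
t: 19.35
tool_pos: [0.5059, 0.0413, 0.0263]
orientation: [-2.988, -0.968, 0.001]
force: [-6.8, 8.0, 5.8]
opening: 0.0272
gripper_force: 5.0
F tool [ -0.87 -10.49  -5.83] T tool [ 1.893 -0.069 -0.013] 0.02719038945940138 [0.5059 0.0413 0.0263]
```

Pushing at 10 N that high could tip it: back off, lower the fingers to just above the face, and press again more lightly.

```bash
python3 -m crank '[[[-0.45,0,-0.004,0,0,0,0],[-0.45,0,-0.008,0,0,0,0],[-0.45,0,-0.008,0.005,0,0,0],[-0.45,0,-0.008,0.01,0,0,0],[-0.45,0,-0.008,0.01,0,0,0]]]' 10 ; python3 f.py
python3 -m crank '[[[-0.45,0,0.001,0,0,0,0],[-0.45,0,0.002,0,0,0,0],[-0.45,0,0.003,0,0,0,0],[-0.45,0,0.004,0,0,0,0],[-0.45,0,0.004,0,0,0,0]]]' ; python3 f.py
```

```text
t: 19.98
tool_pos: [0.5042, 0.0432, 0.021]
orientation: [2.988, 0.967, 0.0]
force: [-0.4, 0.1, -0.2]
opening: 0.0256
gripper_force: 0.0
F tool [-0.2  -0.33  0.21] T tool [-0.008  0.013 -0.022] 0.025638112802046534 [0.5042 0.0432 0.021 ]
t: 20.6
tool_pos: [0.5054, 0.0421, 0.0214]
orientation: [2.988, 0.967, 0.001]
force: [-2.1, 3.3, 3.6]
opening: 0.0253
gripper_force: 1.9
F tool [ 0.24 -3.92 -3.6 ] T tool [ 0.703 -0.055  0.002] 0.025320254778396837 [0.5054 0.0421 0.0214]
```

```bash
python3 -m crank '[[[-0.3,0,-0.004,0,0,0,0],[-0.3,0,-0.009,0,0,0,0],[-0.3,0,-0.009,-0.003,0,0,0],[-0.3,0,-0.009,-0.05,0,0,0],[-0.3,0,-0.009,-0.15,0,0,0]]]'; python3 -m crank '[[[-0.3,0,0,-0.1,0,0,0],[-0.3,0,-0.2,-0.3,0,0,0],[-0.3,0,-0.4,-0.4,0,0,0],[-0.3,0,-0.4,-0.4,0,0,0],[-0.3,0,-0.4,-0.4,0,0,0]]]'; python3 f.py
python3 - <<'E'
from h import *
im=save('scene','s7.png'); t=save('top','t7.png')
a=cv2.resize(im[215:285,315:385],None,fx=5.6,fy=5.6,interpolation=cv2.INTER_CUBIC); b=cv2.resize(t[160:240,250:330],None,fx=5,fy=5,interpolation=cv2.INTER_CUBIC)
a=cv2.resize(a,(400,400)); cv2.imwrite('pics/crop7.png',np.hstack([a,b])[:,:,::-1])
E
```

```text
t: 21.22
tool_pos: [0.5006, 0.0454, 0.0947]
orientation: [-2.989, -0.967, 0.007]
force: [0.5, -0.0, -0.3]
opening: 0.0327
gripper_force: 0.0
t: 21.85
tool_pos: [0.3848, 0.2081, 0.2971]
orientation: [2.988, 0.966, 0.003]
force: [0.8, 0.9, -0.0]
opening: 0.0324
gripper_force: 0.0
F tool [ 1.16 -0.29  0.01] T tool [-0.015  0.028  0.035] 0.03241592832570161 [0.3848 0.2081 0.2971]
```

View pics/crop7.png

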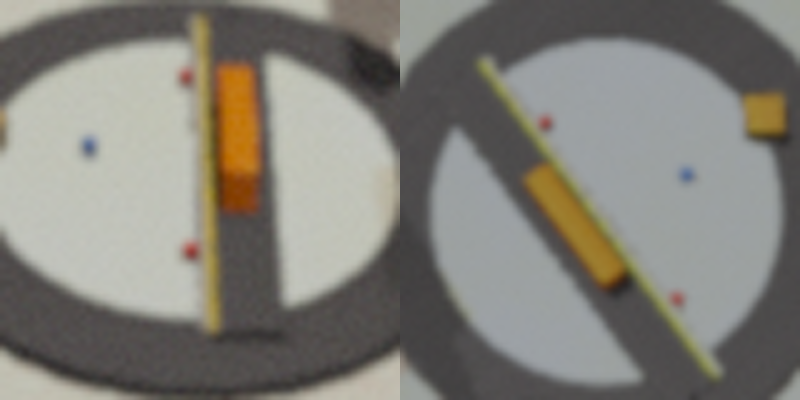

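Clear view: straightedge flat, yellow edge beside both red pins (scene crop (186,76),(191,251); top crop (545,123),(677,299)). I'll check numerically that both pins are equally far from the yellow line.

```bash
cat > chk.py <<'E'
import sys; from h import *; from m2 import wc
tg=sys.argv[1]
for n,f,px,roi in [('top',f't{tg}.png',((278.62,183.92),(304.97,219.14)),(262,168,318,238)),('scene',f's{tg}.png',((347.9,258.1),(347.1,228)),(344,216,358,276))]:
    im=cv2.imread('pics/'+f); h=cv2.cvtColor(im,cv2.COLOR_BGR2HSV)
    m=cv2.inRange(h,(20,70,70),(36,255,255)); m2=np.zeros_like(m); m2[roi[1]:roi[3],roi[0]:roi[2]]=m[roi[1]:roi[3],roi[0]:roi[2]]
    v,u=np.nonzero(m2); sat=h[v,u,1].astype(float)
    P=onz(n,np.c_[u,v],.018)[:,:2]; vx,vy,x0,y0=cv2.fitLine(P.astype(np.float32),cv2.DIST_HUBER,0,1e-3,1e-3).ravel()
    nn=np.array([-vy,vx]); 
    if nn@(np.array([.538,-.02])-[x0,y0])<0: nn=-nn
    pins=[onz(n,wc(im.astype(float),p,0,'r',2),.02)[0][:2] for p in px]
    al=(P-[x0,y0])@[vx,vy]
    print(n,len(u),'d mm',[round(1e3*float(nn@(p-[x0,y0])),2) for p in pins],'ang',np.degrees(np.arctan2(vy,vx)),'along',(al.min()*1e3,al.max()*1e3),[round(1e3*float((p-[x0,y0])@[vx,vy])) for p in pins])
E
python3 chk.py 7 | tail -2
```

```text
top 281 d mm [17.07, 13.33] ang 37.663666 along (np.float64(-110.67013617740007), np.float64(125.81130750440792)) [73, -61]
scene 141 d mm [10.08, 9.41] ang 35.96761 along (np.float64(-130.6066972108768), np.float64(110.72498921386992)) [60, -74]
```

```bash
sed -i 's/(20,70,70)/(25,70,90)/' chk.py; python3 chk.py 7 | tail -2
python3 - <<'E'
from h import *
h=cv2.cvtColor(cv2.imread('pics/t7.png'),cv2.COLOR_BGR2HSV)
print(h[202,282:300].tolist())
s=cv2.imread('pics/s7.png')
for v in (228,229,258,259): print(s[v,343:357].tolist())
E
```

```text
top 123 d mm [9.85, 10.18] ang 35.92207 along (np.float64(-118.73200842474955), np.float64(117.93055257683312)) [65, -69]
scene 1 d mm [-42.75, 41.68] ang -3.3983507 along (np.float64(-8.78436813153236e-06), np.float64(-8.78436813153236e-06)) [69, -35]
[[21, 180, 157], [21, 186, 156], [20, 188, 156], [20, 190, 150], [21, 178, 139], [26, 141, 130], [29, 84, 139], [30, 43, 148], [30, 15, 151], [50, 5, 156], [96, 8, 158], [95, 9, 162], [90, 8, 161], [95, 10, 161], [90, 8, 161], [95, 9, 162], [95, 9, 162], [78, 8, 161]]
[[182, 193, 191], [182, 193, 192], [170, 182, 186], [124, 134, 164], [77, 86, 151], [95, 103, 148], [116, 146, 165], [94, 151, 170], [76, 120, 137], [65, 89, 125], [42, 93, 163], [16, 111, 186], [7, 114, 192], [22, 120, 195]]
[[184, 197, 195], [183, 195, 192], [168, 181, 182], [132, 142, 158], [93, 103, 140], [103, 114, 141], [116, 145, 162], [95, 152, 171], [68, 116, 134], [69, 88, 123], [41, 91, 159], [20, 113, 188], [11, 118, 193], [14, 118, 195]]
[[184, 193, 192], [187, 196, 193], [178, 189, 189], [159, 166, 179], [112, 121, 172], [75, 83, 165], [97, 105, 157], [117, 139, 162], [96, 144, 160], [68, 118, 132], [76, 91, 99], [73, 73, 80], [77, 79, 84], [74, 75, 80]]
[[185, 195, 192], [185, 195, 193], [179, 189, 188], [153, 165, 171], [102, 111, 150], [62, 66, 136], [86, 98, 139], [110, 137, 155], [93, 147, 166], [69, 123, 138], [75, 93, 101], [79, 81, 85], [81, 81, 84], [74, 78, 80]]
```

```bash
python3 -m crank '[[[-0.3,0,0,0,0,0,0],[-0.3,0,0,0,0,0,0],[-0.3,0,0,0,0,0,0],[-0.3,0,0,0,0,0,0],[-0.3,0,0,0,0,0,0]]]'; python3 -c "
from plant import *
print(close_job())"
```

```text
t: 22.58
tool_pos: [0.386, 0.2068, 0.2953]
orientation: [2.988, 0.966, 0.0]
force: [-0.2, 0.1, -0.2]
opening: 0.0326
gripper_force: 0.0
the job is handed in; nothing more can be done
None
```

Job handed in at 22.6 s: the bur stand is upright on the cork mat, and the straightedge lies flat on the side away from the blue pin with its bright edge against both red pins (the two gaps match to within 0.7 mm in both camera views, and it stopped firmly when pushed); it is released, the arm is clear, and no verdict came back.

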